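Lever open the sample case and hold up the biscuit tray

TASK

Use the palette knife to lever up the closed metal lid of the white sample case (blade into the notch under the lid's front edge, not the fingers), swing the lid open past upright so that it stays back, and lay the knife flat on the table. Then lift the biscuit tray out by its handle and keep holding it steady and level in the air, at least 6 cm above the rim of the case, with all four biscuits still lying in it. Finish while holding the tray up: do not put it down or let go; leave the other things on the table where they are.

Things in the scene. Friction and masses are not known exactly. Their poses are not given: they have to be found in the camera images.
- case: White open-topped case, fixed to the table, 170 mm along its x, 220 mm along its y, walls 66 mm high and 4 mm thick, floor 5 mm thick. Origin at the centre of its underside, z up. Its front wall is at x = -85 mm, the lid's hinge at x = +85 mm.
- case_notch (a point): Middle of the notch in the case's front wall, at the outer face: case frame (-85, 0, 57) mm, axes as the case. The notch is 80 mm wide along y, from z = 48 mm up to the lid's underside at 66 mm, open through the 4 mm wall; a blade can go in 25 mm along case +x without meeting the tray.
- lid (a joint): Lid angle (rad): 0 shut, 1.57 upright, 1.85 fully back at its stop. A flat dark steel plate 170 x 220 x 5 mm, 0.1 kg, flush with the case's outer faces, no handle. It turns about the case's y through lid_hinge; its front edge rises as the angle grows. The hinge is a little stiff (1 to 1.5 N up at the front edge lifts it) and the lid stays where it is left.
- lid_hinge (a point): Middle of the lid's hinge line, which runs along the case's y: case frame (85, 0, 66) mm, level with the lid's underside. Axes as the case; does not turn with the lid.
- lid_edge (a point): Middle of the lid's front edge, at its underside, 170 mm from the hinge; moves and turns with the lid.
- knife: Palette knife lying flat on the table, loose, 100 g. Wooden handle 110 x 24 x 20 mm (x -55 to +55, z 0 to 20 mm); stiff straight dark steel blade 28 mm wide, 3 mm thick, along +x, level with the handle's underside (z 0 to 3 mm), to x = 168 mm. Origin at the middle of the handle's underside, x towards the blade, z up.
- knife_grip (a point): Grasp point in the handle, near the balance point: knife frame (30, 0, 10) mm; the handle is 24 mm wide along the knife's y. Levering needs a firm grip (about 50 N), or the knife pitches in the fingers.
- knife_tip (a point): End of the blade in the middle of its width and thickness: knife frame (168, 0, 1.5) mm.
- tray: White tray lying loose in the case on its 5 mm floor, 145 mm along x, 190 mm along y, floor 4 mm, rim 15 mm high, about 0.18 kg (0.26 kg with the biscuits; varies). It has 7 mm or more of play to each side. Its x and y are nearly those of the case. Origin at the centre of its underside.
- tray_grip (a point): Centre of the tray's handle bar, in the tray's frame (0, 0, 46) mm. The black bar lies along the tray's x, is 90 mm long, 14 mm wide (along y) and 16 mm high (z 38 to 54 mm), on two posts over the tray's middle, right over the balance point; grasp it from above across y. The biscuits' tops are at tray z = 16 mm.
- biscuit0: a round golden biscuit, 52 mm across and 12 mm thick, 20 g, lying loose and flat in its own compartment of the tray; origin at the centre of its underside (at the start about tray x -36, y -50 mm, z 4 mm)
- biscuit1: a round golden biscuit, 52 mm across and 12 mm thick, 20 g, lying loose and flat in its own compartment of the tray; origin at the centre of its underside (at the start about tray x +36, y -50 mm, z 4 mm)
- biscuit2: a round golden biscuit, 52 mm across and 12 mm thick, 20 g, lying loose and flat in its own compartment of the tray; origin at the centre of its underside (at the start about tray x -36, y +50 mm, z 4 mm)
- biscuit3: a round golden biscuit, 52 mm across and 12 mm thick, 20 g, lying loose and flat in its own compartment of the tray; origin at the centre of its underside (at the start about tray x +36, y +50 mm, z 4 mm)
- empties: Bystander: loose nested stack of empty clear plastic trays, 140 x 110 x 44 mm, on the far part of the table; origin at the centre of its underside.
- pack: Bystander: loose clear pack of two rows of biscuits, 100 x 150 x 44 mm, to the left of the case; origin at the centre of its underside.
- jar: Bystander: loose glass jar, 64 mm across, 85 mm high, on the far part of the table; origin at the centre of its underside.
Not all that is in view belongs to the job. Of the things that look like the knife, take the one that is farthest to the robot's left at the start.

How it is judged:
By the outcome, as a careful person would: the job done as asked, in the order asked, and still so for the second after the job is handed in, while the arm keeps its last pose, push and grip.
It also fails if it takes over 64 s, if anything falls off the work surface, if the arm or the gripper's body presses on something with over 40 N, if the wrist force passes 120 N, or if a joint passes its speed limit or range.

ROBOT

A 6-joint arm with a two-finger parallel gripper is mounted at the origin on the work surface. World frame = base frame: x ahead of the robot, y to its left, z up, the work surface at z = 0. Lengths are in mm, angles in rad, forces in N, time in s.
With the tool pointing down it reaches from about 275 to 750 mm from the base axis. Payload 10.2 kg.
Tool frame: the origin (TCP) lies between the finger pads; the fingertips stand 25 mm ahead of it and the grasp point (between the pads) lies 6 mm ahead of it; z points along the fingers, y is the line along which they close (so a half turn about z gives the same grasp; the last joint's range is limited). The gripper opens to 85 mm and grips with 20 to 120 N. Pads are 22 mm wide; open, the fingers measure 114 mm over their backs; the gripper's body (76 mm by 85 mm) begins 54 mm behind the grasp point. The pads swing forward as they close: fully open they stand 13 mm farther back than shut.
Start: joints at [-1.484, 0.313, 1.498, -0, 1.331, -0.223], TCP at [160.043, -500.018, 256.294] pointing down, gripper open.
Joint ranges: [-2.94, 2.94], [-0.97, 2.17], [0.19, 2.56], [-1.23, 4.37], [0.02, 3.11], [-2.88, 2.88]. Speed limits (rad/s): [2.39, 2.39, 3.01, 3.14, 3.14, 3.14].

INTERFACE

Orientations are given as a unit quaternion [w, x, y, z].
In Python, from rig import ctrl, eyes, finish_job gives the robot as it stands.
- The arm moves only by the tool step_arm, never from a script. Its argument "increments" is a list of rows, each an object of numbers: "dx", "dy", "dz": the shift along the tool's x, y, z in units of 25 mm (1.0 is 25 mm); "wx", "wy", "wz": the turn, a rotation vector about the tool's x, y, z in units of 6 degrees (1.0 is 6 degrees). A call has 1 to 5 rows; each row shifts and turns the commanded pose from where the row before left it, along the tool's axes as they then stand; what a row does not reach is not made up. A row lasts 1/10 s, in which the tool goes at most 50 mm and 8.59 degrees, less where a joint would pass 70% of its speed; a pose out of reach is approached as far as the arm can. A call is refused whole if a number of a shift passes 1 or a number of a turn 1, either way. A call with a gripper value outside its range is refused whole. "fingers" is the finger opening in mm, from 0 to 85.4, set as the call begins (left out, the last holds). The fingers move at their own pace and stop on an object; "squeeze" is the grip in N (left out, the last holds). Time passes only in rows, so rows that do not move let the fingers close. It gives the time, the measured TCP pose, the force, the opening and the grip force at its end, in the units of the state.
- ctrl.sense(): the state, without advancing time (a new reading comes with each control period).
- eyes.capture(name): name is "side" or "top"; returns a dict with "frame" (384x512x3 uint8, blue, green, red), "fx", "fy", "cx", "cy" (pixels), "R" (3x3) and "t" (3): a world point X has camera coordinates R X + t. Camera axes: x right, y down, z forward; pixel columns grow to the right and rows downward; lengths in mm; the calibration is good to about 2 mm. A picture is of the moment at which its call begins. There is no depth.
- finish_job(): hands the job in; it is judged then, once.
Trained networks look in the newest picture that a camera, given by its name, has taken for a name from the list of things; names that differ only in an ending like _2 or _b are one class to them, and where a whole thing is asked for, a point or a joint stands for the part that bears it (a point fixed in the world has none). Each returns a list of dicts, best first, with "p" (0 to 1); they miss things now and then, are a little off and sometimes report something else, mostly with a low value. They report only what shows in the picture. A call takes as long as a camera call. They do not tell look-alikes from the thing itself.
- eyes.cut_out(camera, label): "mask" (384x512 bool, what is visible of it).
- eyes.landmark_of(camera, label): "point" ([x, y, z] in mm, in the coordinates of the camera as it stood for that picture, good to about 4 mm: a listed point, or the origin of a listed thing).
The state is a dict: "time_s": time; "joints": joint angles; "dq": joint speeds; "tau": joint torques, N m; "eef_pos": TCP position; "ee_rot": TCP orientation; "force": force on the tool from outside, world axes, zero at the start; "wrist_torque": the same for the moment, N m; "grip_width": opening from 0.0 (shut) to 1.0 (fully open); "grip_force": force on a finger pad.
Only numpy, scipy, OpenCV 4.12 (cv2) and the standard library are available. Lean on these libraries where they do the work, as an engineer would, in place of code of your own. Each camera call takes 0.05 s, during which the arm holds its last target. There are 200 camera calls.

## Working session

There is one attempt and no reset: what is moved stays moved. The work goes in short steps, Python scripts to look and compute and a tool call to move; the robot and the scene stay as the last step left them, time stands still between calls to the robot, and variables do not carry over. Pictures are saved under pics/ and viewed, at most 10 in all, crops included, and the job is handed in when it is done.

Besides the shell and the picture viewer there is one more tool, called after "Call:" as name(argument=value, ...), one argument or row to a line, values as JSON. step_arm: Moves the arm, as the interface text tells. Its arguments: {"type":"object","properties":{"increments":{"type":"array"},"fingers":{"type":"number"},"squeeze":{"type":"number"}},"required":["increments"]}

```bash
ls; mkdir -p pics; cat > h.py <<'E'
import numpy as np, cv2
from rig import ctrl, eyes, finish_job
def w(c,p): return np.array(c["R"]).T@(np.array(p)-np.array(c["t"]))
def ray(c,u,v,z):
    R=np.array(c["R"]);t=np.array(c["t"]);o=-R.T@t
    d=R.T@np.array([(u-c["cx"])/c["fx"],(v-c["cy"])/c["fy"],1]);return o+d*(z-o[2])/d[2]
def px(c,X):
    q=np.array(c["R"])@np.array(X)+np.array(c["t"]);return (c["fx"]*q[0]/q[2]+c["cx"],c["fy"]*q[1]/q[2]+c["cy"])
E
cat > a.py <<'E'
from h import *
np.set_printoptions(precision=1,suppress=True)
ims=[]
for n in("top","side"):
    c=eyes.capture(n);ims.append(c["frame"]);print(n,"cam at",-np.array(c["R"]).T@c["t"])
    cv2.imwrite(f"pics/{n}0.png",c["frame"])
    for l in("knife_grip","knife_tip","knife","case","case_notch","lid_hinge","lid_edge","pack","jar","empties"):
        print(l,[(round(r["p"],2),w(c,r["point"])) for r in eyes.landmark_of(n,l)[:4]])
print(ctrl.sense())
E
python3 a.py
```

```text
pics
top cam at [ 398.   -30.8 1221.4]
knife_grip [(0.97, array([ 553.1, -472.3,   13. ])), (0.6, array([ 253. , -448. ,   12.5])), (0.58, array([ 541.1, -209.3,   10.6]))]
knife_tip [(0.91, array([ 489.2, -349.1,    4.1])), (0.9, array([ 129.8, -385.6,    0.5])), (0.6, array([557.9, -71.3,  -0.3])), (0.53, array([544.3, 270.3,  65.7]))]
knife [(0.93, array([ 539.1, -234. ,   -2. ])), (0.86, array([ 566.5, -498.3,    0.8])), (0.86, array([ 274.7, -459.8,   -2.9]))]
case [(0.6, array([525. , 184.3,   0.1]))]
case_notch [(0.82, array([501.6, 107.1,  56.8]))]
lid_hinge [(0.87, array([541.9, 270. ,  66.5]))]
lid_edge [(0.96, array([499.4, 107.2,  65.8]))]
pack [(0.8, array([454.5, 454.8,  -0.8])), (0.6, array([500.7, 107.4,  56.2]))]
jar [(0.9, array([770.2,   3.1,   4. ]))]
empties [(0.85, array([ 725.2, -268.4,    0.8]))]
side cam at [  335.6 -1176.4   959.4]
knife_grip [(0.97, array([ 253.4, -447.7,   13. ])), (0.84, array([ 538.7, -206.1,   11.5]))]
knife_tip [(0.94, array([ 131. , -384.8,    3.8])), (0.92, array([ 492.8, -347.1,    1. ])), (0.89, array([557.9, -69.7,   0.8]))]
knife
[... 213 characters left out ...]
)), (0.25, array([454.4, 454.5,   0.7]))]
lid_hinge [(0.91, array([539.6, 272.7,  66.5])), (0.39, array([525. , 187.5,   8.8]))]
lid_edge [(0.75, array([500.7, 107.9,  65.3]))]
pack [(0.81, array([451.6, 452.2,   3.8]))]
jar [(0.92, array([769.1,   6.8,   6.3]))]
empties [(0.94, array([ 724.3, -268.4,    1.1]))]
{'time_s': 1.1, 'joints': array([-1.5,  0.3,  1.5,  0. ,  1.3, -0.2]), 'dq': array([ 0., -0., -0.,  0.,  0., -0.]), 'tau': array([ -0. , -41.2, -26. ,  -0. ,   0. ,  -0. ]), 'eef_pos': array([ 160. , -500. ,  256.3]), 'ee_rot': array([-0. ,  1. ,  0.2,  0. ]), 'force': array([0.7, 0.5, 0.2]), 'wrist_torque': array([ 0., -0.,  0.]), 'grip_force': 0.0, 'grip_width': 1.0011964786618033}
```

View pics/top0.png

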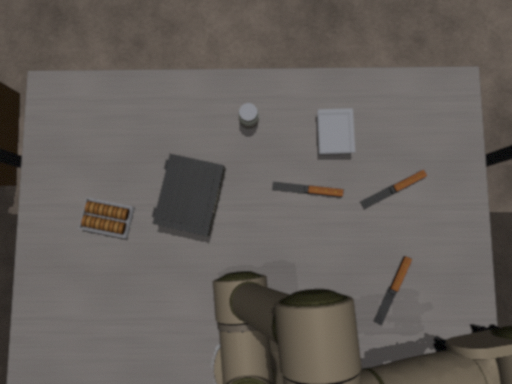

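View pics/side0.png

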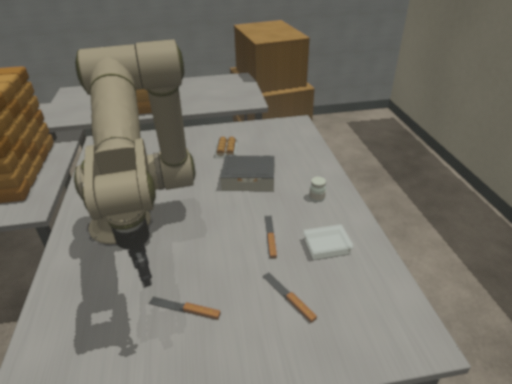

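The top picture shows three look-alike knives at about (308,190), (393,190) and (395,290). The leftmost is at (308,190), with its handle right and blade left, near world (540,-208). The shut case is at (190,197), with its notch side facing the knife at side-view (247,181). The pack is at (107,218), the jar at (248,115) and the empties at (336,132).

```bash
cat >> h.py <<'E'
from scipy.spatial.transform import Rotation as Ro
def yaw(s): # yaw of tool x, deg
    x=Ro.from_quat(np.roll(s["ee_rot"],-1)).as_matrix(); return np.degrees(np.arctan2(x[1,0],x[0,0])),x
def go(goal,yw):
    s=ctrl.sense();y,M=yaw(s);d=(yw-y+90)%180-90
    print("t",s["time_s"],"pos",s["eef_pos"],"yaw",y,"tilt z",M[:,2],"F",s["force"],"gw",s["grip_width"]*85.4,"gf",s["grip_force"])
    G=Ro.from_euler("z",d,degrees=True).as_matrix()@M
    print("turn about world z",d,"=> wz",-d/6,"then d(tool) units",G.T@(np.array(goal)-s["eef_pos"])/25, "or before turn", M.T@(np.array(goal)-s["eef_pos"])/25)
E
python3 - <<'E'
from h import *
np.set_printoptions(precision=3,suppress=True)
c=eyes.capture("top")
# refine: contours projected at known heights
for l,z in(("knife",3),("lid",71)):
    for r in eyes.cut_out("top",l)[:3]:
        m=r["mask"].astype(np.uint8)
        k=max(cv2.findContours(m,0,2)[0],key=cv2.contourArea)
        q=np.array([ray(c,u,v,z)[:2] for u,v in k[:,0]],np.float32)
        (x,y),(a,b),t=cv2.minAreaRect(q);print(l,r["p"],x,y,a,b,t)
print(yaw(ctrl.sense())[0],ctrl.sense()["joints"])
go([540,-208,120],83)
E
```

```text
knife 0.97 542.8704833984375 -178.67190551757812 223.27894592285156 27.302425384521484 84.46680450439453
knife 0.87 230.67498779296875 -434.720458984375 29.821271896362305 222.70094299316406 61.93943786621094
knife 0.71 543.0311279296875 -451.56884765625 29.747600555419922 226.96780395507812 27.43099594116211
lid 0.81 520.9446411132812 189.27362060546875 171.90728759765625 220.69186401367188 77.72958374023438
17.749692527448197 [-1.484  0.313  1.498  0.     1.331 -0.223]
t 1.25 pos [ 160.037 -500.014  256.29 ] yaw 17.749692527448197 tilt z [ 0.  0. -1.] F [-0.202  0.286  0.014] gw 85.19238080677094 gf 0.0
turn about world z 65.25030747255181 => wz -10.875051245425302 then d(tool) units [13.446 13.662  5.452] or before turn [18.036 -6.491  5.452]
```

Call:
step_arm(
  increments=[
    {"wz":-1,"dz":0.5},
    {"wz":-1,"dz":0.5},
    {"wz":-1,"dz":0.5},
    {"wz":-1,"dz":0.5},
    {"wz":-1,"dz":0.5},
  ],
  fingers=50,
  squeeze=60,
)

```text
invalid input at $.increments[0]: expected keys dx, dy, dz, wx, wy, wz
```

Call:
step_arm(
  increments=[
    {"wz":-1,"dz":0.5},
    {"wz":-1,"dz":0.5},
    {"wz":-1,"dz":0.5},
    {"wz":-1,"dz":0.5},
    {"wz":-1,"dz":0.5},
  ],
)

```text
invalid input at $.increments[0]: expected keys dx, dy, dz, wx, wy, wz
```

Call:
step_arm(
  increments=[
    {"wz":-1},
    {"dx":1,"dy":1},
    {"dx":1,"dy":1},
    {"dx":1,"dy":1},
    {"dx":1,"dy":1},
  ],
)

```text
invalid input at $.increments[0]: expected keys dx, dy, dz, wx, wy, wz
```

Call:
step_arm(
  increments=[
    {"dx":1,"dy":1},
    {"dx":1,"dy":1},
    {"dx":1,"dy":1},
    {"dx":1,"dy":1},
    {"dx":1,"dy":1},
  ],
)

```text
invalid input at $.increments[0]: expected keys dx, dy, dz, wx, wy, wz
```

Call:
step_arm(
  increments=[
    {"dx":1,"dy":1},
    {"dx":1,"dy":1},
    {"dx":1,"dy":1},
    {"dx":0.5,"dy":1},
    {},
  ],
)

```text
invalid input at $.increments[0]: expected keys dx, dy, dz, wx, wy, wz
```

```bash
python3 - <<'E'
from h import *
np.set_printoptions(precision=3,suppress=True)
go([540,-206,27],84)
E
```

```text
t 1.25 pos [ 160.037 -500.014  256.29 ] yaw 17.749692527448197 tilt z [ 0.  0. -1.] F [-0.202  0.286  0.014] gw 85.19238080677094 gf 0.0
turn about world z 66.25030747255181 => wz -11.041717912091968 then d(tool) units [13.285 13.886  9.172] or before turn [18.06  -6.567  9.172]
```

All six keys are required.

Call:
step_arm(
  increments=[
    {"dx":0,"dy":0,"dz":0.5,"wx":0,"wy":0,"wz":-1},
    {"dx":0,"dy":0,"dz":0.5,"wx":0,"wy":0,"wz":-1},
    {"dx":0,"dy":0,"dz":0.5,"wx":0,"wy":0,"wz":-1},
    {"dx":0,"dy":0,"dz":0.5,"wx":0,"wy":0,"wz":-1},
    {"dx":0,"dy":0,"dz":0.5,"wx":0,"wy":0,"wz":-1},
  ],
  fingers=50,
  squeeze=60,
)

```text
time_s: 1.75
eef_pos: [160.0, -500.0, 193.3]
ee_rot: [0.0, 0.914, 0.407, -0.0]
force: [0.0, -0.3, 0.3]
grip_width: 0.583
grip_force: 0.0
```

Call:
step_arm(
  increments=[
    {"dx":0,"dy":0,"dz":0.5,"wx":0,"wy":0,"wz":-1},
    {"dx":0,"dy":0,"dz":0.5,"wx":0,"wy":0,"wz":-1},
    {"dx":0,"dy":0,"dz":0.5,"wx":0,"wy":0,"wz":-1},
    {"dx":0,"dy":0,"dz":0.5,"wx":0,"wy":0,"wz":-1},
    {"dx":0,"dy":0,"dz":0.5,"wx":0,"wy":0,"wz":-1},
  ],
)

```text
time_s: 2.25
eef_pos: [160.0, -500.0, 130.8]
ee_rot: [0.0, 0.777, 0.629, -0.0]
force: [-0.2, -0.8, -0.7]
grip_width: 0.587
grip_force: 0.0
```

Call:
step_arm(
  increments=[
    {"dx":0,"dy":0,"dz":0,"wx":0,"wy":0,"wz":-1},
    {"dx":1,"dy":1,"dz":0,"wx":0,"wy":0,"wz":0},
    {"dx":1,"dy":1,"dz":0,"wx":0,"wy":0,"wz":0},
    {"dx":1,"dy":1,"dz":0,"wx":0,"wy":0,"wz":0},
    {"dx":1,"dy":1,"dz":0,"wx":0,"wy":0,"wz":0},
  ],
)

```text
time_s: 2.75
eef_pos: [271.3, -410.6, 131.4]
ee_rot: [0.0, 0.745, 0.667, -0.0]
force: [0.0, 0.2, -0.4]
grip_width: 0.587
grip_force: 0.0
```

Call:
step_arm(
  increments=[
    {"dx":1,"dy":1,"dz":0,"wx":0,"wy":0,"wz":0},
    {"dx":1,"dy":1,"dz":0,"wx":0,"wy":0,"wz":0},
    {"dx":1,"dy":1,"dz":0,"wx":0,"wy":0,"wz":0},
    {"dx":1,"dy":1,"dz":0,"wx":0,"wy":0,"wz":0},
    {"dx":1,"dy":1,"dz":0,"wx":0,"wy":0,"wz":0},
  ],
)

```text
time_s: 3.25
eef_pos: [409.3, -299.8, 131.4]
ee_rot: [0.0, 0.745, 0.668, -0.0]
force: [-0.0, -1.0, 0.1]
grip_width: 0.586
grip_force: 0.0
```

Call:
step_arm(
  increments=[
    {"dx":1,"dy":1,"dz":0,"wx":0,"wy":0,"wz":0},
    {"dx":1,"dy":1,"dz":0,"wx":0,"wy":0,"wz":0},
    {"dx":1,"dy":1,"dz":0,"wx":0,"wy":0,"wz":0},
    {"dx":0.5,"dy":1,"dz":0,"wx":0,"wy":0,"wz":0},
    {"dx":0,"dy":0,"dz":0,"wx":0,"wy":0,"wz":0},
  ],
)

```text
time_s: 3.75
eef_pos: [519.3, -223.3, 131.2]
ee_rot: [0.0, 0.744, 0.669, 0.0]
force: [-1.2, -0.4, 0.6]
grip_width: 0.585
grip_force: 0.0
```

```bash
python3 - <<'E'
from h import *
np.set_printoptions(precision=3,suppress=True)
c=eyes.capture("side")
for l in("knife_grip","knife_tip","knife","case_notch"):
        print(l,[(round(r["p"],2),w(c,r["point"])) for r in eyes.landmark_of("side",l)[:4]])
go([540,-206,27],84)
E
```

```text
knife_grip [(0.74, array([ 537.322, -203.252,   10.519])), (0.67, array([ 251.572, -448.027,   10.887])), (0.62, array([ 553.228, -468.872,   10.248])), (0.45, array([526.38 , 186.6  ,   7.244]))]
knife_tip [(0.91, array([ 133.577, -384.708,    2.72 ])), (0.73, array([ 491.849, -350.008,    3.096])), (0.65, array([558.045, -70.592,   2.366]))]
knife [(0.88, array([ 280.56 , -459.007,    1.853])), (0.79, array([ 563.347, -499.267,    5.243])), (0.75, array([ 536.554, -238.269,    3.085]))]
case_notch [(0.56, array([505.913, 104.897,  58.07 ]))]
t 4.0 pos [ 516.463 -225.26   131.292] yaw 83.69283940841335 tilt z [-0.  0. -1.] F [-0.24  -0.016 -0.021] gw 50.14409752131504 gf 0.0
turn about world z 0.3071605915866513 => wz -0.051193431931108556 then d(tool) units [0.864 0.857 4.171] or before turn [0.869 0.853 4.171]
```

Call:
step_arm(
  increments=[
    {"dx":0.43,"dy":0.43,"dz":0.8,"wx":0,"wy":0,"wz":0},
    {"dx":0.43,"dy":0.43,"dz":0.8,"wx":0,"wy":0,"wz":0},
    {"dx":0,"dy":0,"dz":0.9,"wx":0,"wy":0,"wz":0},
    {"dx":0,"dy":0,"dz":0.9,"wx":0,"wy":0,"wz":0},
    {"dx":0,"dy":0,"dz":0,"wx":0,"wy":0,"wz":0},
  ],
)

```text
time_s: 4.5
eef_pos: [539.0, -205.4, 43.9]
ee_rot: [-0.003, 0.745, 0.667, -0.001]
force: [-0.7, -0.6, -0.8]
grip_width: 0.587
grip_force: 0.0
```

Call:
step_arm(
  increments=[
    {"dx":0,"dy":0,"dz":0.3,"wx":0,"wy":0,"wz":0},
    {"dx":0,"dy":0,"dz":0.3,"wx":0,"wy":0,"wz":0},
    {"dx":0,"dy":0,"dz":0,"wx":0,"wy":0,"wz":0},
  ],
)

```text
time_s: 4.8
eef_pos: [540.6, -205.8, 31.0]
ee_rot: [-0.0, 0.745, 0.667, -0.0]
force: [-0.3, 0.3, 0.2]
grip_width: 0.586
grip_force: 0.0
```

```bash
python3 - <<'E'
from h import *
np.set_printoptions(precision=3,suppress=True)
c=eyes.capture("side")
u,v=map(int,px(c,[540,-206,20]))
cv2.imwrite("pics/s1.png",cv2.resize(c["frame"][max(v-80,0):v+70,u-100:u+100],None,fx=4,fy=4,interpolation=2))
go([540,-206,26],84)
E
```

```text
t 4.85 pos [ 540.805 -205.87    31.473] yaw 83.73755308615947 tilt z [ 0. -0. -1.] F [ 0.005 -0.044 -0.351] gw 50.02435150596708 gf 0.0
turn about world z 0.26244691384053453 => wz -0.04374115230675576 then d(tool) units [-0.009 -0.032  0.219] or before turn [-0.009 -0.031  0.219]
```

View pics/s1.png

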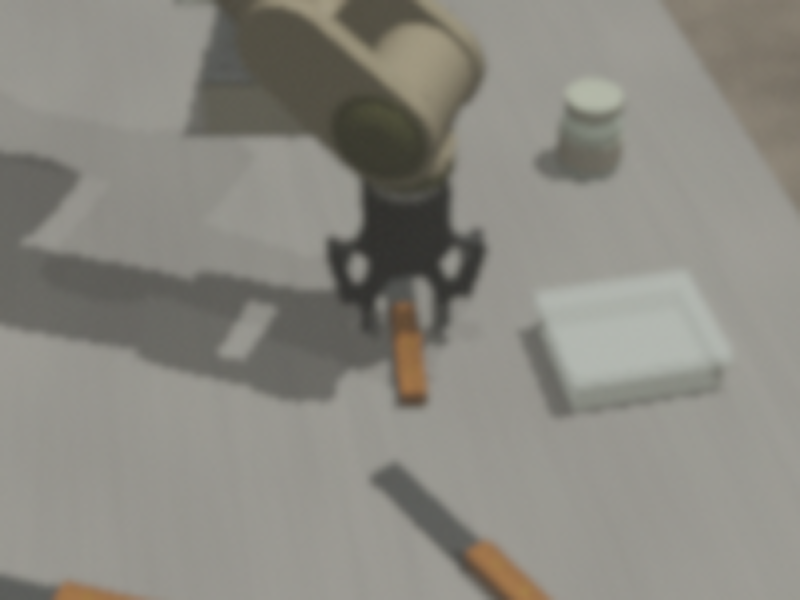

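The crop shows the open fingers straddling the handle: finger tips at about (365,325) and (440,330), handle at (408,350).

Call:
step_arm(
  increments=[
    {"dx":0,"dy":0,"dz":0.1,"wx":0,"wy":0,"wz":0},
    {"dx":0,"dy":0,"dz":0,"wx":0,"wy":0,"wz":0},
    {"dx":0,"dy":0,"dz":0,"wx":0,"wy":0,"wz":0},
    {"dx":0,"dy":0,"dz":0,"wx":0,"wy":0,"wz":0},
    {"dx":0,"dy":0,"dz":0,"wx":0,"wy":0,"wz":0},
  ],
  fingers=0,
  squeeze=60,
)

```text
time_s: 5.35
eef_pos: [541.0, -205.8, 29.1]
ee_rot: [0.0, 0.745, 0.668, 0.0]
force: [-1.1, 0.8, 3.3]
grip_width: 0.264
grip_force: 60.5
```

Call:
step_arm(
  increments=[
    {"dx":0,"dy":0,"dz":0,"wx":0,"wy":0,"wz":0},
    {"dx":0,"dy":0,"dz":0,"wx":0,"wy":0,"wz":0},
  ],
)

```text
time_s: 5.55
eef_pos: [541.0, -205.8, 29.2]
ee_rot: [0.0, 0.745, 0.668, 0.0]
force: [-1.1, 1.2, 5.8]
grip_width: 0.264
grip_force: 60.6
```

Call:
step_arm(
  increments=[
    {"dx":0,"dy":0,"dz":-0.7,"wx":0,"wy":0,"wz":0},
    {"dx":0,"dy":0,"dz":-0.9,"wx":0,"wy":0,"wz":0},
    {"dx":0,"dy":0,"dz":-0.9,"wx":0,"wy":0,"wz":0},
    {"dx":0.5,"dy":-0.3,"dz":-0.2,"wx":0,"wy":0,"wz":0},
    {"dx":0.6,"dy":-0.5,"dz":0,"wx":0,"wy":0,"wz":0},
  ],
  squeeze=80,
)

```text
time_s: 6.05
eef_pos: [524.2, -176.3, 96.9]
ee_rot: [0.001, 0.745, 0.667, 0.0]
force: [0.7, -0.3, -0.5]
grip_width: 0.258
grip_force: 78.6
```

Call:
step_arm(
  increments=[
    {"dx":0.7,"dy":-0.7,"dz":0,"wx":0,"wy":0,"wz":0},
    {"dx":0.7,"dy":-0.7,"dz":0,"wx":0,"wy":0,"wz":0},
    {"dx":0.7,"dy":-0.7,"dz":0,"wx":0,"wy":0,"wz":0.5},
    {"dx":0.7,"dy":-0.7,"dz":0,"wx":0,"wy":0,"wz":0.55},
    {"dx":0,"dy":0,"dz":0,"wx":0,"wy":0,"wz":0},
  ],
)

```text
time_s: 6.55
eef_pos: [461.2, -96.1, 95.8]
ee_rot: [-0.001, 0.78, 0.626, -0.001]
force: [0.7, -0.4, -1.6]
grip_width: 0.258
grip_force: 78.7
```

```bash
cat > b.py <<'E'
from h import *
np.set_printoptions(precision=2,suppress=True)
import sys
C=np.array([522,188,0]);a=np.radians(77.5);U=np.array([np.cos(a),np.sin(a),0]);V=np.array([-U[1],U[0],0])
def cf(p): p=np.array(p);return np.array([(p-C)@U,(p-C)@V,p[2]])
s=ctrl.sense();print("t",s["time_s"],"TCP case",cf(s["eef_pos"]),"yaw",yaw(s)[0],s["force"],s["grip_force"])
for n in("side","top"):
    c=eyes.capture(n)
    if len(sys.argv)>1: cv2.imwrite(f"pics/{sys.argv[1]}_{n}.png",c["frame"])
    for l in("knife_tip","knife_grip","knife","case_notch","lid_edge","lid_hinge"):
        print(n,l,[(round(r["p"],2),cf(w(c,r["point"]))) for r in eyes.landmark_of(n,l) if abs(cf(w(c,r["point"]))[1])<150])
E
python3 b.py p1
```

```text
t 6.55 TCP case [-290.56   -2.19   95.81] yaw 77.47085865457187 [ 0.69 -0.4  -1.59] 78.68053436279297
side knife_tip [(0.84, array([-529.07,  -87.22,    5.08]))]
side knife_grip [(0.6, array([-678.07,  124.82,   10.99])), (0.58, array([-292.72,   -1.87,   77.41]))]
side knife []
side case_notch [(0.88, array([-83.7 ,  -0.35,  58.98]))]
side lid_edge [(0.89, array([-84.47,  -2.78,  63.3 ]))]
side lid_hinge [(0.74, array([87.51, -0.76, 64.85])), (0.65, array([-84.37,   1.86,  66.88]))]
top knife_tip [(0.92, array([-531.46,  -85.8 ,    1.07])), (0.45, array([-155.03,   -8.83,   64.85])), (0.4, array([-81.34,   0.68,  64.47]))]
top knife_grip [(0.93, array([-677.47,  126.26,   11.16]))]
top knife [(0.68, array([-683.48,   98.91,   -3.11]))]
top case_notch [(0.94, array([-85.48,   1.6 ,  57.04]))]
top lid_edge [(0.67, array([-84.91,   1.84,  61.57]))]
top lid_hinge [(0.72, array([80.31, -3.47, 64.58])), (0.65, array([244.64, 118.52,   2.7 ]))]
```

Call:
step_arm(
  increments=[
    {"dx":0.3,"dy":0,"dz":0.2,"wx":0,"wy":0,"wz":0},
    {"dx":0.5,"dy":0,"dz":0.2,"wx":0,"wy":0,"wz":0},
    {"dx":0.7,"dy":0.1,"dz":0,"wx":0,"wy":0,"wz":0},
    {"dx":0.5,"dy":0.1,"dz":0,"wx":0,"wy":0,"wz":0},
    {"dx":0,"dy":0,"dz":0,"wx":0,"wy":0,"wz":0},
  ],
)

```text
time_s: 7.75
eef_pos: [479.1, -48.9, 86.1]
ee_rot: [-0.0, 0.779, 0.627, 0.0]
force: [-0.4, 0.1, -0.6]
grip_width: 0.257
grip_force: 78.7
```

```bash
python3 b.py p2; python3 -c "
import cv2
a=cv2.imread('pics/p2_side.png')[130:255,170:310];b=cv2.imread('pics/p2_top.png')[150:275,130:270]
cv2.imwrite('pics/p2.png',cv2.resize(cv2.hconcat([a,b]),None,fx=2.85,fy=2.85,interpolation=2))"
```

```text
t 7.75 TCP case [-240.52   -9.41   86.06] yaw 77.5879703312637 [-0.4   0.11 -0.55] 78.69130611419678
side knife_tip []
side knife_grip [(0.68, array([-678.68,  125.55,   12.92])), (0.64, array([-239.78,   -7.37,   65.45]))]
side knife [(0.95, array([-682.52,   89.9 ,   -0.95]))]
side case_notch [(0.95, array([-80.5 ,  -2.52,  59.77]))]
side lid_edge [(0.58, array([-83.53,  -0.06,  64.81]))]
side lid_hinge [(0.6, array([83.99, -1.63, 64.71]))]
top knife_tip [(0.64, array([-531.51,  -85.69,    2.16])), (0.61, array([-106.92,  -14.3 ,   58.49]))]
top knife_grip [(0.82, array([-678.56,  125.66,   10.68]))]
top knife [(0.92, array([-685.71,   99.79,   -3.8 ]))]
top case_notch [(0.78, array([-82.61,   2.47,  57.38]))]
top lid_edge [(0.81, array([-83.4 ,  -1.6 ,  64.62]))]
top lid_hinge [(0.67, array([82.66, -2.81, 67.64]))]
```

View pics/p2.png

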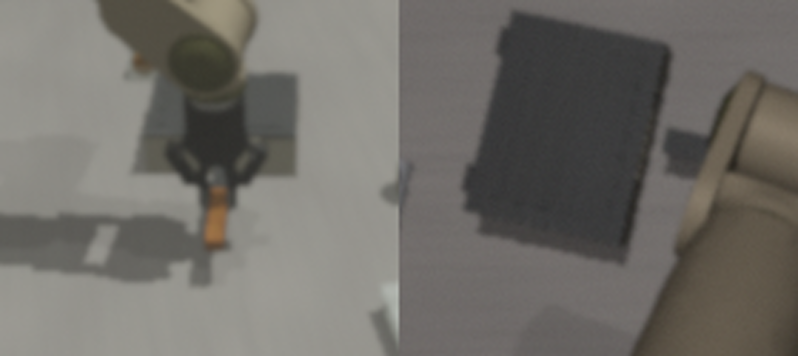

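The left half shows the gripper holding the knife in front of the case. In the right half the blade tip is at (668,150), just short of the lid's front edge. Now I insert it.

Call:
step_arm(
  increments=[
    {"dx":0.2,"dy":-0.3,"dz":0,"wx":0,"wy":0,"wz":0},
    {"dx":0.4,"dy":-0.2,"dz":0,"wx":0,"wy":0,"wz":0},
    {"dx":0.5,"dy":0,"dz":0,"wx":0,"wy":0,"wz":0},
    {"dx":0.5,"dy":0,"dz":0,"wx":0,"wy":0,"wz":0},
    {"dx":0,"dy":0,"dz":0,"wx":0,"wy":0,"wz":0},
  ],
)

```text
time_s: 8.95
eef_pos: [475.6, -7.0, 86.3]
ee_rot: [0.0, 0.779, 0.626, 0.0]
force: [0.1, 0.2, -0.3]
grip_width: 0.26
grip_force: 78.7
```

Call:
step_arm(
  increments=[
    {"dx":0,"dy":0,"dz":0,"wx":0,"wy":0,"wz":0},
  ],
)

```text
time_s: 9.05
eef_pos: [475.4, -8.3, 86.3]
ee_rot: [0.0, 0.78, 0.626, 0.0]
force: [-0.3, 0.2, -0.3]
grip_width: 0.256
grip_force: 78.7
```

```bash
python3 b.py p3|grep -v grip
```

```text
t 9.05 TCP case [-201.77    2.96   86.29] yaw 77.51137818632667 [-0.29  0.15 -0.25] 78.70991349220276
side knife_tip [(0.77, array([-531.41,  -91.5 ,    3.39]))]
side knife [(0.74, array([-684.23,   94.53,    3.71])), (0.64, array([-232.71,    3.92,   58.97]))]
side case_notch []
side lid_edge [(0.97, array([-82.95,   2.16,  65.46]))]
side lid_hinge [(0.9, array([86.18,  1.49, 64.42])), (0.27, array([-231.22,    3.86,   60.48]))]
top knife_tip [(0.62, array([-531.47,  -86.4 ,    3.04])), (0.5, array([-62.87,  -0.78,  58.29]))]
top knife [(0.58, array([-684.66,   97.66,   -1.92]))]
top case_notch [(0.56, array([-81.72,   4.75,  59.39]))]
top lid_edge [(0.76, array([-81.47,   0.63,  66.08]))]
top lid_hinge [(0.41, array([-82.12,   2.53,  57.89]))]
```

Call:
step_arm(
  increments=[
    {"dx":0,"dy":0,"dz":-0.28,"wx":0,"wy":0,"wz":0},
    {"dx":0.05,"dy":0,"dz":-0.6,"wx":0,"wy":0,"wz":0},
    {"dx":0.07,"dy":0,"dz":-0.6,"wx":0,"wy":0,"wz":0},
    {"dx":0.15,"dy":0,"dz":-0.57,"wx":0,"wy":0,"wz":0},
    {"dx":0.2,"dy":0,"dz":-0.57,"wx":0,"wy":0,"wz":0},
  ],
)

```text
time_s: 10.25
eef_pos: [477.6, 2.8, 152.7]
ee_rot: [0.0, 0.78, 0.626, -0.0]
force: [1.1, 0.4, -3.4]
grip_width: 0.259
grip_force: 78.5
```

Call:
step_arm(
  increments=[
    {"dx":0,"dy":0,"dz":0,"wx":0,"wy":0,"wz":0},
  ],
)

```text
time_s: 10.35
eef_pos: [478.5, 2.9, 153.6]
ee_rot: [0.001, 0.78, 0.626, 0.001]
force: [0.1, 0.3, -1.0]
grip_width: 0.257
grip_force: 78.7
```

```bash
python3 b.py p4|grep -v grip;  python3 -c "
import cv2
a=cv2.imread('pics/p4_side.png')[110:235,170:310];b=cv2.imread('pics/p4_top.png')[150:275,130:270]
cv2.imwrite('pics/p4.png',cv2.resize(cv2.hconcat([a,b]),None,fx=2.85,fy=2.85,interpolation=2))"
```

```text
t 10.35 TCP case [-190.11    2.36  153.56] yaw 77.49058039756248 [ 0.09  0.29 -0.98] 78.6766254901886
side knife_tip [(0.71, array([-52.06,   2.34, 126.28])), (0.6, array([-526.57,  -88.46,    3.14]))]
side knife [(0.71, array([-681.93,   94.4 ,    0.41])), (0.57, array([-221.23,    5.09,  128.3 ]))]
side case_notch [(0.73, array([-86.24,  -0.26,  58.24]))]
side lid_edge []
side lid_hinge [(0.7, array([85.54,  3.15, 64.87]))]
top knife_tip [(0.98, array([-533.69,  -84.21,    3.01])), (0.46, array([-52.62,   0.05, 122.77])), (0.2, array([-34.07,  47.23,   9.97]))]
top knife [(0.8, array([-686.72,   98.69,   -2.52]))]
top case_notch []
top lid_edge [(0.72, array([-67.24,   3.36, 135.97]))]
top lid_hinge [(0.58, array([83.99, -3.37, 63.83]))]
```

View pics/p4.png

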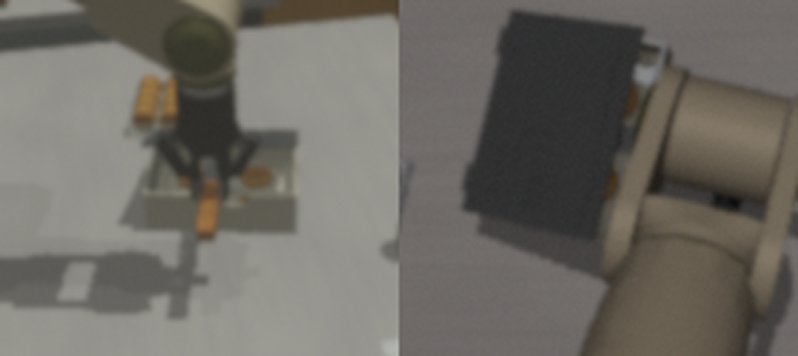

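The lid is lifted: in the right half its front edge has moved to (610,150), and biscuits show underneath. Continue along the arc.

Call:
step_arm(
  increments=[
    {"dx":0.28,"dy":0,"dz":-0.53,"wx":0,"wy":0,"wz":0},
    {"dx":0.3,"dy":0,"dz":-0.52,"wx":0,"wy":0,"wz":0},
    {"dx":0.37,"dy":0,"dz":-0.47,"wx":0,"wy":0,"wz":0},
    {"dx":0.4,"dy":0,"dz":-0.45,"wx":0,"wy":0,"wz":0},
    {"dx":0.45,"dy":0,"dz":-0.38,"wx":0,"wy":0,"wz":0},
  ],
)

```text
time_s: 11.55
eef_pos: [487.6, 47.2, 211.2]
ee_rot: [0.0, 0.78, 0.626, -0.0]
force: [-0.8, -0.8, -1.7]
grip_width: 0.261
grip_force: 78.6
```

Call:
step_arm(
  increments=[
    {"dx":0.49,"dy":0,"dz":-0.36,"wx":0,"wy":0,"wz":0},
    {"dx":0.52,"dy":0,"dz":-0.28,"wx":0,"wy":0,"wz":0},
    {"dx":0.54,"dy":0,"dz":-0.26,"wx":0,"wy":0,"wz":0},
    {"dx":0.57,"dy":0,"dz":-0.17,"wx":0,"wy":0,"wz":0},
    {"dx":0.59,"dy":0,"dz":-0.15,"wx":0,"wy":0,"wz":0},
  ],
)

```text
time_s: 12.05
eef_pos: [502.5, 114.0, 241.3]
ee_rot: [-0.0, 0.78, 0.626, -0.0]
force: [-0.0, -0.1, -1.9]
grip_width: 0.26
grip_force: 78.7
```

```bash
python3 b.py p5|grep -v grip
```

```text
t 12.05 TCP case [-76.42   2.99 241.28] yaw 77.4532510724053 [-0.03 -0.09 -1.93] 78.67355704307556
side knife_tip [(0.81, array([-531.55,  -89.41,    3.71])), (0.61, array([ 36.13, -46.68,   8.37])), (0.56, array([ 60.88,  -0.02, 213.  ]))]
side knife [(0.7, array([-109.78,    2.23,  211.42])), (0.67, array([-685.79,   89.98,    1.7 ]))]
side case_notch [(0.94, array([-86.39,  -1.13,  56.26]))]
side lid_edge [(0.89, array([ 60.32,   3.86, 233.2 ]))]
side lid_hinge [(0.66, array([84.93, -0.92, 61.66]))]
top knife_tip [(0.72, array([-533.16,  -85.53,    1.26]))]
top knife [(0.81, array([-686.05,   97.54,   -3.07])), (0.43, array([-109.03,    5.65,  210.79]))]
top case_notch []
top lid_edge []
top lid_hinge []
```

Call:
step_arm(
  increments=[
    {"dx":0.59,"dy":0,"dz":-0.05,"wx":0,"wy":0,"wz":0},
    {"dx":0.6,"dy":0,"dz":-0.03,"wx":0,"wy":0,"wz":0},
    {"dx":0.6,"dy":0,"dz":0.05,"wx":0,"wy":0,"wz":0},
    {"dx":0.5,"dy":0,"dz":0.1,"wx":0,"wy":0,"wz":0},
    {"dx":0,"dy":0,"dz":0,"wx":0,"wy":0,"wz":0},
  ],
)

```text
time_s: 13.25
eef_pos: [514.7, 170.5, 238.6]
ee_rot: [-0.0, 0.779, 0.626, -0.0]
force: [0.4, -0.7, -1.0]
grip_width: 0.261
grip_force: 78.8
```

```bash
python3 b.py p6|grep -v grip
```

```text
t 13.25 TCP case [-18.65   3.35 238.64] yaw 77.57864635681683 [ 0.41 -0.69 -0.95] 78.755943775177
side knife_tip [(0.64, array([118.6 ,   2.14, 215.65])), (0.22, array([127.58,   4.07, 230.74]))]
side knife [(0.8, array([-681.55,   92.2 ,    1.4 ])), (0.73, array([-50.66,   4.21, 211.05]))]
side case_notch [(0.73, array([-82.76,   0.78,  59.51]))]
side lid_edge [(0.67, array([128.56,   0.57, 228.21]))]
side lid_hinge [(0.55, array([88.74,  0.29, 65.42]))]
top knife_tip [(0.66, array([-532.35,  -85.58,    2.01]))]
top knife [(0.79, array([-684.94,   99.96,   -2.88])), (0.6, array([-50.24,   3.02, 208.02])), (0.53, array([ 4.02,  0.2 , 51.17]))]
top case_notch [(0.87, array([-81.51,   2.26,  60.67]))]
top lid_edge []
top lid_hinge [(0.96, array([81.35, -3.25, 66.32])), (0.37, array([ 4.56, -1.18, 49.73]))]
```

Call:
step_arm(
  increments=[
    {"dx":-0.6,"dy":0,"dz":0,"wx":0,"wy":0,"wz":0},
    {"dx":-1,"dy":0,"dz":0,"wx":0,"wy":0,"wz":0},
    {"dx":-1,"dy":0,"dz":0,"wx":0,"wy":0,"wz":0},
    {"dx":-1,"dy":0,"dz":0,"wx":0,"wy":0,"wz":0},
    {"dx":-1,"dy":0,"dz":0.5,"wx":0,"wy":0,"wz":0},
  ],
)

```text
time_s: 14.45
eef_pos: [489.8, 54.7, 227.9]
ee_rot: [0.001, 0.78, 0.626, 0.001]
force: [0.8, -0.2, -1.0]
grip_width: 0.259
grip_force: 78.8
```

Call:
step_arm(
  increments=[
    {"dx":-1,"dy":0,"dz":0.7,"wx":0,"wy":0,"wz":0},
    {"dx":-1,"dy":0,"dz":0.7,"wx":0,"wy":0,"wz":0},
    {"dx":-1,"dy":0,"dz":0.7,"wx":0,"wy":0,"wz":0},
    {"dx":-1,"dy":0,"dz":0.7,"wx":0,"wy":0,"wz":0},
    {"dx":-1,"dy":0,"dz":0.7,"wx":0,"wy":0,"wz":0},
  ],
)

```text
time_s: 14.95
eef_pos: [461.8, -67.2, 138.8]
ee_rot: [0.0, 0.78, 0.625, 0.0]
force: [0.6, 0.3, -1.1]
grip_width: 0.259
grip_force: 78.8
```

Call:
step_arm(
  increments=[
    {"dx":-0.5,"dy":0,"dz":1,"wx":0,"wy":0,"wz":0},
    {"dx":0,"dy":0,"dz":1,"wx":0,"wy":0,"wz":0},
    {"dx":0,"dy":0,"dz":1,"wx":0,"wy":0,"wz":0},
    {"dx":0,"dy":0,"dz":0.5,"wx":0,"wy":0,"wz":0},
    {"dx":0,"dy":0,"dz":0,"wx":0,"wy":0,"wz":0},
  ],
)

```text
time_s: 15.45
eef_pos: [458.7, -78.0, 50.6]
ee_rot: [-0.001, 0.78, 0.625, -0.001]
force: [0.4, -0.2, -1.2]
grip_width: 0.261
grip_force: 78.8
```

```bash
python3 b.py p7
```

```text
t 15.45 TCP case [-273.44    4.25   50.58] yaw 77.42363362820444 [ 0.45 -0.24 -1.17] 78.75487804412842
side knife_tip [(0.79, array([-529.47,  -88.  ,    3.28]))]
side knife_grip [(0.63, array([-677.37,  126.92,   12.8 ])), (0.51, array([-275.54,    4.44,   34.2 ]))]
side knife [(0.85, array([-685.06,   91.71,    2.5 ])), (0.52, array([-306.15,    4.34,   24.66]))]
side case_notch [(0.79, array([-82.12,  -1.66,  57.97])), (0.59, array([-273.  ,    4.83,   30.59])), (0.26, array([126.24,   1.32, 230.03]))]
side lid_edge [(0.94, array([126.09,  -1.62, 231.42]))]
side lid_hinge [(0.79, array([86.21,  1.25, 61.55]))]
top knife_tip [(0.84, array([-530.72,  -84.75,    3.4 ])), (0.65, array([-135.53,   -0.4 ,   22.94]))]
top knife_grip [(0.84, array([-680.58,  125.93,   11.37]))]
top knife [(0.66, array([-684.58,   99.24,   -2.69]))]
top case_notch [(0.93, array([-86.62,   2.49,  57.9 ])), (0.67, array([248.6 , 121.38,  -1.35]))]
top lid_edge [(0.87, array([125.58,  -1.63, 226.23])), (0.56, array([81.03, -3.81, 62.94]))]
top lid_hinge [(0.74, array([83.71, -3.49, 68.66]))]
```

Call:
step_arm(
  increments=[
    {"dx":0,"dy":0,"dz":0.4,"wx":0,"wy":0,"wz":0},
    {"dx":0,"dy":0,"dz":0.28,"wx":0,"wy":0,"wz":0},
    {"dx":0,"dy":0,"dz":0,"wx":0,"wy":0,"wz":0},
  ],
)

```text
time_s: 16.45
eef_pos: [459.2, -77.5, 33.5]
ee_rot: [-0.001, 0.78, 0.626, -0.001]
force: [-0.1, 0.0, 0.1]
grip_width: 0.26
grip_force: 78.8
```

Call:
step_arm(
  increments=[
    {"dx":0,"dy":0,"dz":0.12,"wx":0,"wy":0,"wz":0},
    {"dx":0,"dy":0,"dz":0,"wx":0,"wy":0,"wz":0},
  ],
)

```text
time_s: 16.65
eef_pos: [459.8, -77.8, 31.5]
ee_rot: [-0.0, 0.78, 0.626, -0.0]
force: [0.1, -0.5, -0.4]
grip_width: 0.257
grip_force: 78.8
```

Call:
step_arm(
  increments=[
    {"dx":0,"dy":0,"dz":0.06,"wx":0,"wy":0,"wz":0},
    {"dx":0,"dy":0,"dz":0,"wx":0,"wy":0,"wz":0},
  ],
)

```text
time_s: 16.85
eef_pos: [459.9, -77.8, 30.3]
ee_rot: [0.0, 0.78, 0.626, 0.0]
force: [-0.4, 0.9, 0.5]
grip_width: 0.26
grip_force: 78.8
```

Call:
step_arm(
  increments=[
    {"dx":0,"dy":0,"dz":0.03,"wx":0,"wy":0,"wz":0},
    {"dx":0,"dy":0,"dz":0,"wx":0,"wy":0,"wz":0},
  ],
)

```text
time_s: 17.05
eef_pos: [459.9, -77.8, 29.5]
ee_rot: [0.0, 0.78, 0.626, -0.0]
force: [0.1, -0.0, -0.9]
grip_width: 0.261
grip_force: 78.8
```

Call:
step_arm(
  increments=[
    {"dx":0,"dy":0,"dz":0,"wx":0,"wy":0,"wz":0},
    {"dx":0,"dy":0,"dz":0,"wx":0,"wy":0,"wz":0},
    {"dx":0,"dy":0,"dz":0,"wx":0,"wy":0,"wz":0},
    {"dx":0,"dy":0,"dz":-0.3,"wx":0,"wy":0,"wz":0},
    {"dx":0,"dy":0,"dz":-0.5,"wx":0,"wy":0,"wz":0},
  ],
  fingers=60,
)

```text
time_s: 17.55
eef_pos: [459.6, -77.7, 49.7]
ee_rot: [-0.001, 0.78, 0.626, -0.0]
force: [-0.5, 0.7, 0.6]
grip_width: 0.702
grip_force: 0.0
```

Call:
step_arm(
  increments=[
    {"dx":0,"dy":0,"dz":-1,"wx":0,"wy":0,"wz":0},
    {"dx":0,"dy":0,"dz":-1,"wx":0,"wy":0,"wz":0},
    {"dx":0,"dy":0,"dz":-1,"wx":0,"wy":0,"wz":0},
    {"dx":0,"dy":0,"dz":-1,"wx":0,"wy":0,"wz":0},
    {"dx":0,"dy":0,"dz":-1,"wx":0,"wy":0,"wz":0},
  ],
)

```text
time_s: 18.05
eef_pos: [459.7, -77.7, 176.2]
ee_rot: [0.0, 0.78, 0.626, 0.0]
force: [0.1, -0.2, 0.0]
grip_width: 0.705
grip_force: 0.0
```

```bash
sed -i 's/"lid_edge","lid_hinge"/"lid_edge","lid_hinge","tray_grip","tray","biscuit0"/' b.py; python3 b.py p8; python3 -c "
import cv2
a=cv2.imread('pics/p8_side.png')[130:270,170:310];b=cv2.imread('pics/p8_top.png')[150:290,130:270]
cv2.imwrite('pics/p8.png',cv2.resize(cv2.hconcat([a,b]),None,fx=2.85,fy=2.85,interpolation=2))"
```

```text
t 18.05 TCP case [-272.9     3.27  176.22] yaw 77.45151382728706 [ 0.13 -0.2   0.01] 0.0
side knife_tip [(0.87, array([-532.2 ,  -85.95,    4.13])), (0.61, array([-135.64,    3.02,    4.63]))]
side knife_grip [(0.73, array([-678.46,  125.23,   14.37])), (0.65, array([-273.15,    5.39,   12.33]))]
side knife [(0.65, array([-683.48,   93.26,   -1.29])), (0.57, array([-304.16,    2.15,    4.01]))]
side case_notch [(0.75, array([-82.95,  -1.72,  59.2 ]))]
side lid_edge [(0.75, array([126.13,   1.24, 228.86]))]
side lid_hinge [(0.62, array([86.95,  0.19, 66.36]))]
side tray_grip [(0.5, array([ 4.88,  3.74, 54.58])), (0.4, array([86.04,  2.49, 64.14]))]
side tray [(0.49, array([-0.95, -4.59,  6.52]))]
side biscuit0 [(0.59, array([ 34.91, -45.09,  10.74])), (0.58, array([-0.02,  0.93,  3.02])), (0.4, array([37.36, 50.63, 12.52]))]
top knife_tip [(0.95, array([-532.21,  -86.58,    1.11])), (0.43, array([-134.16,   -2.34,   -2.57]))]
top knife_grip [(0.65, array([-677.05,  127.82,    8.7 ])), (0.51, array([131.84,   0.32, 229.62]))]
top knife [(0.73, array([-687.69,   99.78,   -1.97]))]
top case_notch [(0.85, array([-81.31,   0.66,  58.03]))]
top lid_edge [(0.82, array([129.28,   0.3 , 229.81]))]
top lid_hinge [(0.59, array([82.45, -3.96, 65.23])), (0.3, array([-35.71,  49.01,  10.61]))]
top tray_grip [(0.89, array([ 4.18, -1.97, 51.61])), (0.35, array([129.71,   1.27, 228.42]))]
top tray [(0.84, array([ 1.73, -3.38,  2.23]))]
top biscuit0 [(0.79, array([36.06, 52.73, 10.97])), (0.7, array([-36.95, -50.27,  11.94])), (0.45, array([ 33.43, -47.67,  12.25]))]
```

View pics/p8.png

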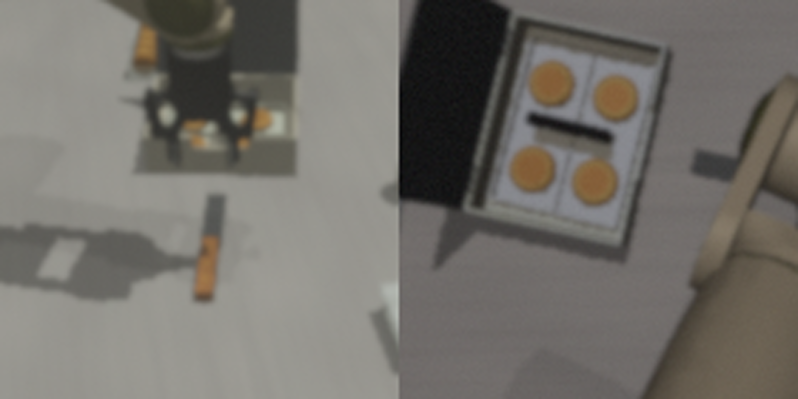

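The left half shows the knife lying flat at (208,250). The right half shows the lid back, the tray with four biscuits, and the black bar from (530,120) to (610,135). I'll measure the bar's centre and yaw from its dark pixels.

```bash
python3 - <<'E'
from h import *
np.set_printoptions(precision=2,suppress=True)
c=eyes.capture("top");g=c["frame"].max(2)
cx,cy=px(c,[522,188,59]);m=np.zeros(g.shape,np.uint8)
m[int(cy)-12:int(cy)+13,int(cx)-22:int(cx)+23]=1
m=((g<55)&(m>0)).astype(np.uint8)
n,lab,st,ce=cv2.connectedComponentsWithStats(m)
i=lab[int(cy)-3:int(cy)+4,int(cx)-5:int(cx)+6];i=np.bincount(i[i>0]).argmax();print(st[i])
ys,xs=np.where(lab==i)
q=np.array([ray(c,u,v,57)[:2] for u,v in zip(xs,ys)],np.float32)
print(cv2.minAreaRect(q),q.mean(0))
e=np.linalg.eigh(np.cov(q.T))[1][:,1];print(np.degrees(np.arctan2(e[1],e[0])))
go([q.mean(0)[0],q.mean(0)[1],140],77.5)
E
```

```text
[176 190  28  10  98]
((521.0422973632812, 185.9237823486328), (87.50538635253906, 10.370635986328125), 75.73656463623047) [520.88 185.11]
75.85332930106716
t 19.1 pos [459.9  -77.8  174.55] yaw 77.45153603950077 tilt z [ 0. -0. -1.] F [ 0.95 -0.39  0.62] gw 60.065602317570374 gf 0.0
turn about world z 0.04846396049923385 => wz -0.008077326749872308 then d(tool) units [10.8   0.11  1.38] or before turn [10.8   0.1   1.38]
```

Call:
step_arm(
  increments=[
    {"dx":1,"dy":0,"dz":0,"wx":0,"wy":0,"wz":0},
    {"dx":1,"dy":0,"dz":0,"wx":0,"wy":0,"wz":0},
    {"dx":1,"dy":0,"dz":0,"wx":0,"wy":0,"wz":0},
    {"dx":1,"dy":0,"dz":0,"wx":0,"wy":0,"wz":0},
    {"dx":1,"dy":0,"dz":0,"wx":0,"wy":0,"wz":0},
  ],
)

```text
time_s: 19.6
eef_pos: [487.2, 45.2, 174.6]
ee_rot: [0.0, 0.78, 0.626, 0.0]
force: [-0.0, -0.5, -0.1]
grip_width: 0.703
grip_force: 0.0
```

Call:
step_arm(
  increments=[
    {"dx":1,"dy":0,"dz":0,"wx":0,"wy":0,"wz":0},
    {"dx":1,"dy":0,"dz":0,"wx":0,"wy":0,"wz":0},
    {"dx":1,"dy":0,"dz":0,"wx":0,"wy":0,"wz":0},
    {"dx":1,"dy":0,"dz":0,"wx":0,"wy":0,"wz":0},
    {"dx":1,"dy":0,"dz":0.5,"wx":0,"wy":0,"wz":0},
  ],
)

```text
time_s: 20.1
eef_pos: [515.1, 167.4, 163.2]
ee_rot: [0.001, 0.78, 0.626, 0.001]
force: [0.3, -0.9, 0.5]
grip_width: 0.704
grip_force: 0.0
```

Call:
step_arm(
  increments=[
    {"dx":0.8,"dy":0.1,"dz":0.5,"wx":0,"wy":0,"wz":0},
    {"dx":0,"dy":0,"dz":0.5,"wx":0,"wy":0,"wz":0.25},
    {"dx":0,"dy":0,"dz":0.5,"wx":0,"wy":0,"wz":0},
    {"dx":0,"dy":0,"dz":0,"wx":0,"wy":0,"wz":0},
    {"dx":0,"dy":0,"dz":0,"wx":0,"wy":0,"wz":0},
  ],
)

```text
time_s: 20.6
eef_pos: [521.0, 184.5, 124.7]
ee_rot: [-0.0, 0.789, 0.615, -0.0]
force: [-0.8, 0.1, -0.6]
grip_width: 0.705
grip_force: 0.0
```

```bash
python3 - <<'E'
from h import *
np.set_printoptions(precision=3,suppress=True)
c=eyes.capture("side")
for l in("tray_grip","tray","lid_edge"):
        print(l,[(round(r["p"],2),w(c,r["point"])) for r in eyes.landmark_of("side",l)[:4]])
u,v=map(int,px(c,[522,188,60]))
cv2.imwrite("pics/s9.png",cv2.resize(c["frame"][max(v-60,0):v+50,u-60:u+80],None,fx=5,fy=5,interpolation=2))
go([521.5,187.5,57],75.9)
E
```

```text
tray_grip [(0.91, array([521.23 , 190.207,  48.057]))]
tray [(0.92, array([525.868, 189.758,  10.377]))]
lid_edge [(0.75, array([546.174, 314.807, 230.665]))]
t 20.8 pos [521.278 184.921 125.2  ] yaw 75.92802461837624 tilt z [ 0.001  0.    -1.   ] F [0.637 0.229 0.652] gw 59.87365919256727 gf 0.0
turn about world z -0.02802461837623582 => wz 0.004670769729372637 then d(tool) units [ 0.101 -0.019  2.728] or before turn [ 0.101 -0.019  2.728]
```

View pics/s9.png

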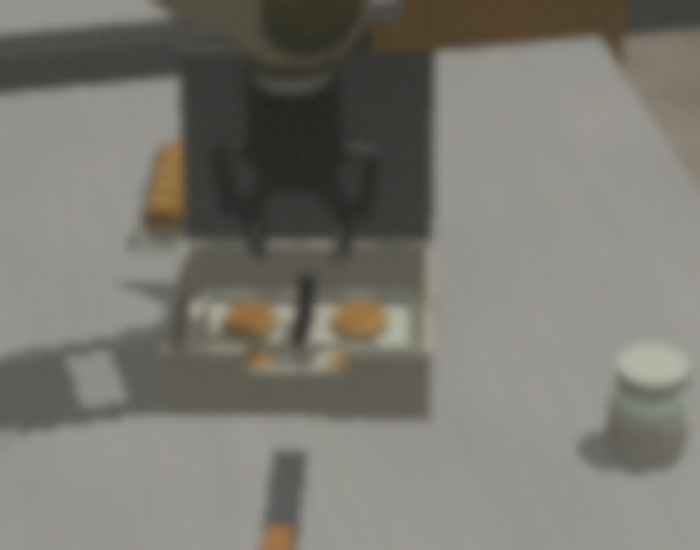

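The crop shows the fingers, tips at (258,250) and (343,250), straddling the bar at (303,305), with the tray and knife in order.

Call:
step_arm(
  increments=[
    {"dx":0.1,"dy":0,"dz":0.7,"wx":0,"wy":0,"wz":0},
    {"dx":0,"dy":0,"dz":0.8,"wx":0,"wy":0,"wz":0},
    {"dx":0,"dy":0,"dz":0.7,"wx":0,"wy":0,"wz":0},
    {"dx":0,"dy":0,"dz":0.4,"wx":0,"wy":0,"wz":0},
    {"dx":0,"dy":0,"dz":0.1,"wx":0,"wy":0,"wz":0},
  ],
)

```text
time_s: 21.3
eef_pos: [521.3, 187.5, 56.4]
ee_rot: [-0.0, 0.788, 0.615, -0.001]
force: [-0.3, 0.2, 0.4]
grip_width: 0.703
grip_force: 0.0
```

Call:
step_arm(
  increments=[
    {"dx":0,"dy":0,"dz":0,"wx":0,"wy":0,"wz":0},
    {"dx":0,"dy":0,"dz":0,"wx":0,"wy":0,"wz":0},
    {"dx":0,"dy":0,"dz":0,"wx":0,"wy":0,"wz":0},
    {"dx":0,"dy":0,"dz":0,"wx":0,"wy":0,"wz":0},
    {"dx":0,"dy":0,"dz":0,"wx":0,"wy":0,"wz":0},
  ],
  fingers=0,
  squeeze=50,
)

```text
time_s: 21.8
eef_pos: [522.2, 187.7, 58.0]
ee_rot: [0.001, 0.788, 0.615, 0.001]
force: [-1.1, 0.4, 5.7]
grip_width: 0.154
grip_force: 50.0
```

Call:
step_arm(
  increments=[
    {"dx":0,"dy":0,"dz":0,"wx":0,"wy":0,"wz":0},
    {"dx":0,"dy":0,"dz":0,"wx":0,"wy":0,"wz":0},
  ],
)

```text
time_s: 22.0
eef_pos: [522.2, 187.7, 58.0]
ee_rot: [0.001, 0.788, 0.615, 0.001]
force: [-0.2, 0.5, 7.1]
grip_width: 0.155
grip_force: 50.0
```

Call:
step_arm(
  increments=[
    {"dx":0,"dy":0,"dz":-0.1,"wx":0,"wy":0,"wz":0},
    {"dx":0,"dy":0,"dz":-0.2,"wx":0,"wy":0,"wz":0},
    {"dx":0,"dy":0,"dz":-0.3,"wx":0,"wy":0,"wz":0},
    {"dx":0,"dy":0,"dz":-0.3,"wx":0,"wy":0,"wz":0},
    {"dx":0,"dy":0,"dz":-0.3,"wx":0,"wy":0,"wz":0},
  ],
  squeeze=70,
)

```text
time_s: 22.5
eef_pos: [521.6, 187.7, 87.8]
ee_rot: [0.0, 0.788, 0.615, 0.0]
force: [-0.2, -0.5, -3.5]
grip_width: 0.153
grip_force: 68.2
```

Call:
step_arm(
  increments=[
    {"dx":0,"dy":0,"dz":-0.3,"wx":0,"wy":0,"wz":0},
    {"dx":0,"dy":0,"dz":-0.3,"wx":0,"wy":0,"wz":0},
    {"dx":0,"dy":0,"dz":-0.3,"wx":0,"wy":0,"wz":0},
    {"dx":0,"dy":0,"dz":-0.3,"wx":0,"wy":0,"wz":0},
    {"dx":0,"dy":0,"dz":-0.3,"wx":0,"wy":0,"wz":0},
  ],
)

```text
time_s: 23.0
eef_pos: [521.6, 187.6, 125.2]
ee_rot: [0.0, 0.788, 0.615, -0.0]
force: [-0.7, -0.7, -3.7]
grip_width: 0.152
grip_force: 68.2
```

Call:
step_arm(
  increments=[
    {"dx":0,"dy":0,"dz":-0.3,"wx":0,"wy":0,"wz":0},
    {"dx":0,"dy":0,"dz":-0.3,"wx":0,"wy":0,"wz":0},
    {"dx":0,"dy":0,"dz":-0.3,"wx":0,"wy":0,"wz":0},
    {"dx":0,"dy":0,"dz":-0.3,"wx":0,"wy":0,"wz":0},
    {"dx":0,"dy":0,"dz":-0.3,"wx":0,"wy":0,"wz":0},
  ],
)

```text
time_s: 23.5
eef_pos: [521.6, 187.6, 162.7]
ee_rot: [-0.0, 0.788, 0.615, -0.0]
force: [0.3, -0.3, -3.4]
grip_width: 0.152
grip_force: 68.2
```

Call:
step_arm(
  increments=[
    {"dx":0,"dy":0,"dz":-0.4,"wx":0,"wy":0,"wz":0},
    {"dx":0,"dy":0,"dz":-0.4,"wx":0,"wy":0,"wz":0},
    {"dx":0,"dy":0,"dz":-0.4,"wx":0,"wy":0,"wz":0},
    {"dx":0,"dy":0,"dz":-0.4,"wx":0,"wy":0,"wz":0},
    {"dx":0,"dy":0,"dz":-0.3,"wx":0,"wy":0,"wz":0},
  ],
)

```text
time_s: 24.0
eef_pos: [521.7, 187.7, 210.7]
ee_rot: [0.0, 0.788, 0.615, 0.0]
force: [0.4, -0.0, -3.1]
grip_width: 0.146
grip_force: 68.2
```

Call:
step_arm(
  increments=[
    {"dx":0,"dy":0,"dz":-0.1,"wx":0,"wy":0,"wz":0},
    {"dx":0,"dy":0,"dz":0,"wx":0,"wy":0,"wz":0},
    {"dx":0,"dy":0,"dz":0,"wx":0,"wy":0,"wz":0},
    {"dx":0,"dy":0,"dz":0,"wx":0,"wy":0,"wz":0},
    {"dx":0,"dy":0,"dz":0,"wx":0,"wy":0,"wz":0},
  ],
)

```text
time_s: 24.5
eef_pos: [521.5, 187.6, 211.7]
ee_rot: [-0.0, 0.788, 0.615, -0.0]
force: [-0.9, 0.4, -3.7]
grip_width: 0.151
grip_force: 68.2
```

```bash
python3 b.py p9; python3 -c "
import cv2
a=cv2.imread('pics/p9_side.png')[90:230,170:310];b=cv2.imread('pics/p9_top.png')[140:280,130:270]
cv2.imwrite('pics/p9.png',cv2.resize(cv2.hconcat([a,b]),None,fx=2.85,fy=2.85,interpolation=2))"
```

```text
t 24.5 TCP case [ -0.48   0.41 211.72] yaw 75.94820302625557 [-0.94  0.36 -3.67] 68.22685360908508
side knife_tip [(0.82, array([-134.62,    4.  ,    3.24])), (0.59, array([-529.67,  -86.31,    3.15]))]
side knife_grip [(0.64, array([-677.79,  125.02,   11.9 ])), (0.61, array([-269.9 ,    5.8 ,    9.69]))]
side knife [(0.83, array([-305.81,    4.55,    5.18])), (0.83, array([-685.94,   92.28,    1.52])), (0.54, array([126.88,  -0.34, 229.58]))]
side case_notch [(0.7, array([-84.81,  -2.43,  59.83]))]
side lid_edge [(0.9, array([127.23,  -0.48, 232.06])), (0.31, array([ 36.65,  50.55, 164.25]))]
side lid_hinge [(0.59, array([88.9 ,  0.63, 63.81])), (0.48, array([ 37.74,  49.34, 167.32])), (0.45, array([125.26,   1.38, 229.38]))]
side tray_grip [(0.96, array([  2.08,   5.07, 206.46])), (0.63, array([-307.64,    4.81,    2.55]))]
side tray [(0.62, array([ -0.88,  -1.85, 159.73]))]
side biscuit0 [(0.63, array([-36.18, -38.85, 166.5 ])), (0.46, array([ 34.98, -43.68, 160.62])), (0.43, array([ 35.83,  50.36, 166.84]))]
top knife_tip [(0.82, array([-530.25,  -86.36,    2.89])), (0.66, array([-136.2 ,    0.72,   -0.77]))]
top knife_grip [(0.91, array([-275.69,    1.02,    8.05])), (0.64, array([-676.22,  127.56,   11.08]))]
top knife [(0.97, array([-683.41,  100.17,   -4.85])), (0.86, array([-303.49,    4.41,   -0.58]))]
top case_notch [(0.65, array([-82.58,   1.32,  58.1 ]))]
top lid_edge []
top lid_hinge [(0.39, array([-34.8 , -44.59, 168.16]))]
top tray_grip [(0.69, array([  4.15,   3.17, 205.57]))]
top tray [(0.37, array([-275.4 ,   -0.08,   10.5 ]))]
top biscuit0 [(0.84, array([-37.43, -45.93, 165.97])), (0.61, array([ 36.7 ,  55.49, 162.6 ])), (0.53, array([-32.66,  48.96, 164.66]))]
```

View pics/p9.png

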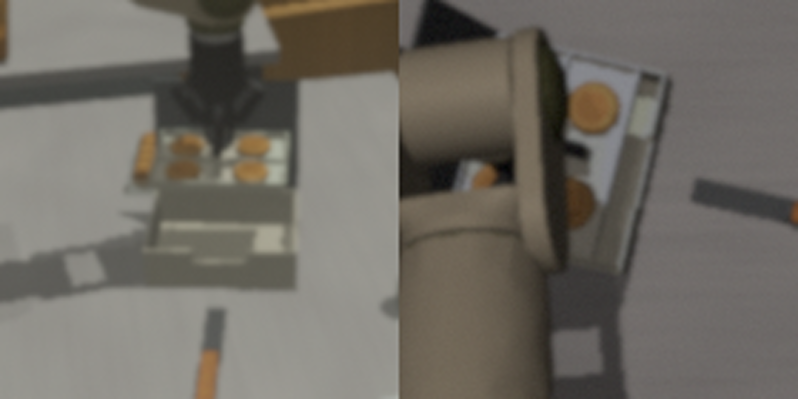

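The left half shows the tray held level with all four biscuits at (187,145), (253,145), (183,170) and (250,172). It is about 9 cm above the rim of the empty case. The lid is back and the knife is flat on the table at (210,350).

```bash
python3 -c "
from rig import finish_job
print(finish_job())"
```

```text
the job is handed in; nothing more can be done
None
```

The job is handed in: the knife levered the lid open and it stays back past upright, the knife lies flat on the table, and the tray with all four biscuits is held level about 9 cm above the case rim.

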